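# Clear the desiccator lid, then crack its stuck seal and hold it ajar

### The job

Someone has left a sample tube standing on the lid of the desiccator: stand it upright, fully down, in a free hole of the tube rack and let go of it. Then take the desiccator's lid by its bow handle, pull until the stuck gasket lets go, and open it only about two centimetres at the front edge so that air can seep in slowly, without flinging the lid wide. Finish while still holding the lid ajar by its handle, and leave the rest of the bench as it is.

Things in the scene. Friction and masses are not known exactly. Their poses are not given: they have to be found in the camera images.
- tube: The loose sample tube to clear away: self-standing, flat-bottomed, white with a grey knurled screw cap, 100 mm tall; body 16 mm in diameter up to 83.5 mm, cap 18 mm from there to the top; about 30 g. Origin at the centre of its underside, z along the tube. It stands upright on the desiccator's lid, behind the handle. With fingertips 65 mm above its foot a grip clears the handle and the rack.
- rack: White tube rack, fixed, 78 (x) x 188 (y) x 64 mm high; origin at the centre of its underside, z up. Ten round 18.5 mm holes in the 6 mm top plate (upper face at z = 64 mm): two rows, x = -16 and +16 mm, each at y = -64, -32, 0, 32, 64 mm. Tubes stand on its solid inner floor at z = 12 mm and then project 48 mm above the plate. The two holes at y = +64 mm are taken, the other eight free.
- rack_tube1: A tube like the loose one, already in the rack hole at x = -16, y = +64 mm (rack frame); origin at the centre of its underside. Leave it there.
- rack_tube2: A tube like the loose one, already in the rack hole at x = +16, y = +64 mm (rack frame); origin at the centre of its underside. Leave it there.
- desiccator: Fixed benchtop desiccator: clear box, 200 (x) x 250 (y) mm, on a white foot, black gasket on its rim, hinged clear lid in a white frame that reaches 2 mm past the box all round. Origin at the centre of its underside, z up; front (round dial, hose cock) towards -x. With the lid shut its upper face is at z = 113.5 mm, its lower face at 99.5 mm. Hinge at the back, no latch.
- lid_hinge (a point): Middle of the lid's hinge axis, which runs along the desiccator's y; at x = +105, y = 0, z = +99 mm in the desiccator's frame, with the same axes.
- desiccator_lid (a joint): Lid angle in rad: 0 shut, grows as the front edge (207 mm from the hinge axis) rises; 0.1 rad is a gap of 21 mm at the front. A rubber bead under the lid sticks beneath a springy lip in the front rim: the pull at the handle peaks at about 15 to 23 N in the first 3 mm, drags, and from 11 mm open only the lid's weight is left (0.7 kg, about 4 N at the handle). Let go, the lid drops.
- lid_handle (a point): Stainless bow handle on the lid near its front edge: round bar, 12 mm in diameter, 110 mm long along y, on a post at each end, 30 mm clear above the lid. This point is on the bar's axis at mid-length; axes as the desiccator's while shut, when it lies at x = -81, y = 0, z = +149.5 mm in the desiccator's frame. Moves with the lid. Can be pinched from above, fingers closing along x.
- timer: Bystander: white bench timer 58 x 62 x 17 mm, loose near the front edge of the table; origin at the centre of its underside.
- objective_can: Bystander: screw-top objective case, white with a wide black top, 47 mm in diameter and 62 mm tall, loose near the left front corner; origin at the centre of its underside.
- capillary_box: Bystander: flat case of glass capillaries 48 x 110 x 19 mm, loose near the right front corner; origin at the centre of its underside.

How it is judged:
By the outcome, as a careful person would: the job done as asked, in the order asked, and still so for the second after the job is handed in, while the arm keeps its last pose, push and grip.
It also fails if it takes over 51 s, if anything falls off the work surface, if the arm or the gripper's body presses on something with over 40 N, if the wrist force passes 120 N, or if a joint passes its speed limit or range.

### The arm

A 6-joint arm with a two-finger parallel gripper is mounted at the origin on a cart in front of the work surface, level with it; the furniture and walls round the work are solid. World frame = base frame: x ahead of the robot, y to its left, z up, the work surface at z = 0. Lengths are in m, angles in rad, forces in N, time in s.
With the tool pointing down it reaches from about 0.325 to 0.75 m from the base axis. Payload 7.6 kg.
Tool frame: the origin (TCP) lies midway between the tips of the shut fingers; the grasp point (between the pads) lies 19 mm behind it; z points along the fingers, y is the line along which they close (so a half turn about z gives the same grasp; the last joint's range is limited). The gripper opens to 85 mm and grips with 20 to 120 N. Pads are 22 mm wide; open, the fingers measure 114 mm over their backs; the gripper's body (76 mm by 85 mm) begins 54 mm behind the grasp point. The pads swing forward as they close: fully open they stand 13 mm farther back than shut.
Start: joints at [1.187, 0.052, 1.401, -0, 1.689, -0.07], TCP at [0.162, 0.499, 0.231] pointing down, gripper open.
Joint ranges: [-2.9, 2.9], [-0.91, 2.17], [0.12, 2.37], [-1.06, 4.2], [0.26, 2.73], [-2.93, 2.93]. Speed limits (rad/s): [2.57, 2.57, 3.01, 3.14, 3.14, 3.14].

### API

Orientations are given as a rotation vector (axis times angle).
In Python, from bench import telemetry, get_image, get_calibration, ctrl, look_for gives the robot as it stands. The module is installed in compiled form; this text tells all that it offers.
- The arm moves only by the tool play_rows, never from a script. Its argument "targets" is a list of rows, each an object of numbers: "dx", "dy", "dz": the shift along the tool's x, y, z in units of 250 mm (1.0 is 250 mm); "ax", "ay", "az": the turn, a rotation vector about the tool's x, y, z in units of 180 degrees (1.0 is 180 degrees). In form: [{"dx": .., "dy": .., "dz": .., "ax": .., "ay": .., "az": ..}, ...]. A call has 1 to 5 rows; each row is the pose to reach, as a shift and turn from the pose commanded when the call began, along the tool's axes at that moment, turning the shorter way round; what a row does not reach only later rows make up. A row lasts 1/10 s, in which the tool goes at most 50 mm and 8.59 degrees, less where a joint would pass 70% of its speed; a pose out of reach is approached as far as the arm can. A call with a number of a shift or a turn outside -1 to 1 is refused whole. A call with a gripper value outside its range is refused whole. "claw" is the opening, from -1 (shut) to 1 (fully open), set as the call begins (left out, the last holds). The fingers move at their own pace and stop on an object; the grip force is fixed at half the most. Time passes only in rows, so rows that repeat a pose let the fingers close. It gives the time, the measured TCP pose, the force, the opening and the grip force at its end, in the units of the state.
- telemetry.read_state(): the state, without advancing time (a new reading comes with each control period).
- get_image(name): name is "scene" or "side" or "wrist"; returns the picture (420x560x3 uint8, blue, green, red); there is no depth.
- get_calibration(name): a dict with "K" (3x3 intrinsics, pixels), "rvec" (rotation vector, rad) and "tvec" (3), from world to camera coordinates, as OpenCV has them. Camera axes: x right, y down, z forward; pixel columns grow to the right and rows downward; lengths in m; the calibration is good to about 2 mm. A picture is of the moment at which its call begins: read the wrist's pose just before it. get_calibration takes no time and is no camera call; for the wrist camera it gives the pose at the moment of the call.
- ctrl.close_job(): hands the job in; it is judged then, once.
Trained networks look in the newest picture that a camera, given by its name, has taken for a name from the list of things; names that differ only in an ending like _2 or _b are one class to them, and where a whole thing is asked for, a point or a joint stands for the part that bears it (a point fixed in the world has none). Each returns a list of dicts, best first, with "score" (0 to 1); they miss things now and then, are a little off and sometimes report something else, mostly with a low value. They report only what shows in the picture. A call takes as long as a camera call.
- look_for(camera, thing): "bbox" ([centre column, centre row, width, height] in pixels, round what is visible of it).
The state is a dict: "time_s": time; "joint_pos": joint angles; "joint_velocities": joint speeds; "effort": joint torques, N m; "position": TCP position; "tool_rot": TCP orientation; "wrist_force": force on the tool from outside, world axes, zero at the start; "torque": the same for the moment, N m; "gripper_width": opening from 0.0 (shut) to 1.0 (fully open); "finger_force": force on a finger pad.
Only numpy, scipy, OpenCV 4.12 (cv2) and the standard library are available. Lean on these libraries where they do the work, as an engineer would, in place of code of your own. Each camera call takes 0.05 s, during which the arm holds its last target. There are 200 camera calls.

## Working session

There is one attempt and no reset: what is moved stays moved. The work goes in short steps, Python scripts to look and compute and a tool call to move; the robot and the scene stay as the last step left them, time stands still between calls to the robot, and variables do not carry over. Pictures are saved under pics/ and viewed, at most 10 in all, crops included, and the job is handed in when it is done.

Besides the shell and the picture viewer there is one more tool, called after "Emit:" in YAML: its name, and indented under it one key for each argument. play_rows: Moves the arm, as the interface text tells. Its arguments: {"type":"object","properties":{"targets":{"type":"array"},"claw":{"type":"number"}},"required":["targets"]}

```bash
mkdir -p pics; python3 - <<'E'
from bench import telemetry, get_image, get_calibration, look_for
import cv2
print(telemetry.read_state())
for c in ("scene","side"):
    cv2.imwrite(f"pics/{c}0.png",get_image(c))
    k=get_calibration(c);print(c,k)
    for t in ("tube","rack","desiccator","lid_handle"):
        print(c,t,[(round(d["score"],2),[round(float(x),1) for x in d["bbox"]]) for d in look_for(c,t)[:4]])
E
```

```text
{'time_s': 0.0, 'joint_pos': array([ 1.18669947e+00,  5.28016030e-02,  1.40170298e+00,  2.39552331e-05,
        1.68863291e+00, -7.02594566e-02]), 'joint_velocities': array([-0.00047483,  0.00250627, -0.00180822, -0.00060425, -0.00143885,
       -0.00139392]), 'effort': array([ 3.00749507e-04, -3.81697440e+01, -3.60169780e+01, -5.73393459e-05,
        6.63982501e-03,  7.42766957e-06]), 'position': array([0.16191107, 0.49909125, 0.23050183]), 'tool_rot': array([-4.90891521e-01, -3.10262674e+00,  2.35557673e-03]), 'wrist_force': array([ 0.34177439, -0.14279503,  0.37650969]), 'torque': array([-0.10250983,  0.01484751,  0.02125715]), 'finger_force': 0.0, 'gripper_width': 0.9971548751678555}
scene {'K': array([[434.35154471,   0.        , 284.08589865],
       [  0.        , 434.35154471, 201.39368681],
       [  0.        ,   0.        ,   1.        ]]), 'rvec': array([ 1.86747698, -1.30540656,  0.67013263]), 'tvec': array([-0.20332414,  0.37698863,  0.90067459])}
scene tube [(0.45, [239.1, 168.6, 10.4, 32.8]), (0.17, [157.3, 235.4, 15.5, 23.3])]
scene rack [(0.74, [333.1, 229.3, 68.1, 48.8])]
scene desiccator [(0.94, [214.3, 201.9, 106.8, 87.5])]
scene lid_handle [(0.91, [215.1, 186.9, 104.5, 53.3]), (0.74, [238.8, 167.6, 10.4, 26.9])]
side {'K': array([[410.7092511 ,   0.        , 280.63766004],
       [  0.        , 410.7092511 , 204.72316233],
       [  0.        ,   0.        ,   1.        ]]), 'rvec': array([-0.02299832,  2.60274092, -1.72946608]), 'tvec': array([0.49866814, 0.10715322, 1.09561769])}
side tube [(0.68, [247.8, 202.2, 7.4, 45.2]), (0.49, [255.1, 268.1, 118.9, 110.4])]
side rack [(0.66, [265.4, 202.4, 31.9, 34.7])]
side desiccator [(0.46, [262.4, 200.2, 30.8, 30.2])]
side lid_handle [(0.6, [253.7, 244.2, 113.3, 70.4])]
```

```bash
python3 - <<'E'
import cv2
a=cv2.imread("pics/scene0.png")[100:310,110:410];b=cv2.imread("pics/side0.png")[130:350,160:360]
cv2.imwrite("pics/a.png",cv2.resize(a,None,fx=2.6,fy=2.6,interpolation=cv2.INTER_CUBIC))
cv2.imwrite("pics/b.png",cv2.resize(b,None,fx=2.7,fy=2.7,interpolation=cv2.INTER_CUBIC))
E
```

```text
(no output)
```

View pics/a.png

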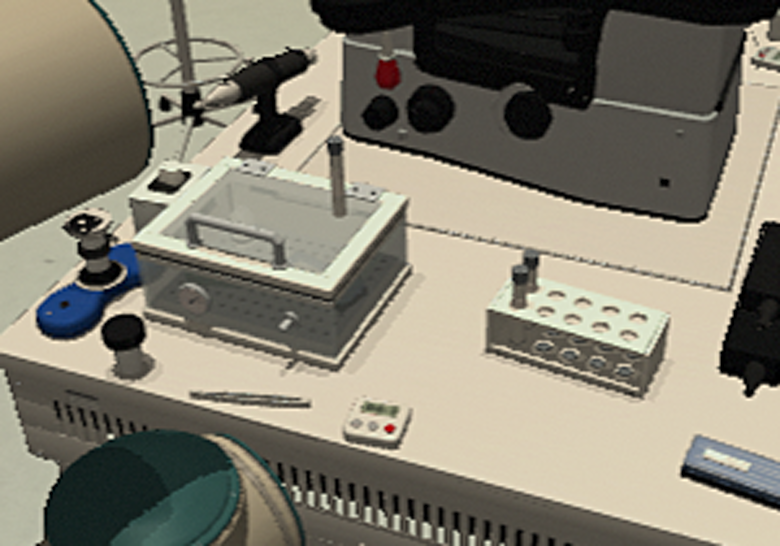

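View pics/b.png

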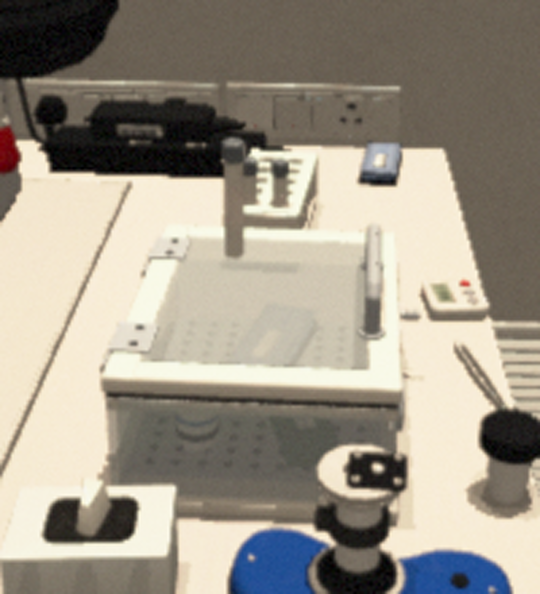

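The scene crop shows the tube at the back right of the lid (cap 336,143; foot 340,213), the handle at the front, and the rack on the right with its two left holes taken. The side crop shows the tube's cap at 233,145 and its foot at 233,255. I'll fit the poses from these landmarks.

```bash
cat > h.py <<'E'
import numpy as np, cv2
from scipy.optimize import least_squares
from bench import get_calibration
S=lambda u,v:(110+u/2.6,100+v/2.6)
D=lambda u,v:(160+u/2.7,130+v/2.7)
def proj(c,P):
    k=get_calibration(c) if isinstance(c,str) else c
    return cv2.projectPoints(np.atleast_2d(P).astype(float),k["rvec"],k["tvec"],k["K"],None)[0][:,0]
def world(p,P):
    P=np.array(P,float);c,s=np.cos(p[2]),np.sin(p[2])
    return np.c_[p[0]+c*P[:,0]-s*P[:,1],p[1]+s*P[:,0]+c*P[:,1],P[:,2]]
def fit(obs,x0):  # obs: list of (cam, localP, px)
    cams={c:get_calibration(c) for c in {o[0] for o in obs}}
    f=lambda p:np.concatenate([proj(cams[c],world(p,[P]))[0]-np.array(q) for c,P,q in obs])
    r=least_squares(f,x0,loss="soft_l1");return r.x,f(r.x).reshape(-1,2)
E
python3 - <<'E'
from h import *
np.set_printoptions(precision=4,suppress=True)
z=.1135
lid=[("scene",(-.102,-.127,z),S(332,292)),("scene",(-.102,.127,z),S(134,243)),("scene",(.102,-.127,z),S(408,192)),("scene",(.102,.127,z),S(233,157)),
("side",(-.102,-.127,z),D(395,235)),("side",(-.102,.127,z),D(402,378)),("side",(.102,.127,z),D(104,380))]
print("des",*fit(lid,[.55,.2,0]))
r=[]
for x,L in((-.016,[(545,311),(572,319),(601,327),(631,334)]),(.016,[(555,295),(581,301),(608,309),(637,316)])):
    for y,q in zip((.032,0,-.032,-.064),L): r.append(("scene",(x,y,.064),S(*q)))
r+=[("scene",(-.016,.064,.112),S(520,271)),("scene",(.016,.064,.112),S(531,257)),("side",(-.016,.064,.112),D(281,163))]
print("rack",*fit(r,[.5,-.15,0]))
t=[("scene",(0,0,.2135),S(336,140)),("scene",(0,0,.1135),S(340,213)),("side",(0,0,.2135),D(233,145)),("side",(0,0,.1135),D(233,255))]
print("tube",*fit(t,[.6,.1,0]))
hb=[("scene",(-.081,.055,.1555),S(190,219)),("scene",(-.081,-.055,.1555),S(282,240)),("side",(-.081,-.055,.1555),D(375,226)),("side",(-.081,.055,.1555),D(373,282))]
print("hand",*fit(hb,[.55,.2,0]))
E
```

```text
des [ 0.5454  0.2013 -0.0294] [[ 0.8464 -0.5483]
 [-1.0614 -1.1737]
 [ 1.2478  1.0567]
 [-2.6499 -0.864 ]
 [ 0.0932 -2.6202]
 [ 1.046   1.6892]
 [-0.6573 -3.1183]]
rack [ 0.5576 -0.1589 -0.0602] [[ 0.0067  0.1464]
 [ 0.2605 -0.1469]
 [-0.0743 -0.3931]
 [-0.6087 -0.2061]
 [-0.1282  0.0877]
 [ 0.3391  0.4594]
 [ 0.5959  0.1066]
 [ 0.2621  0.1841]
 [-0.2608 -0.6701]
 [-0.5393 -1.2766]
 [ 0.6878 -1.6318]]
tube [0.5776 0.1347 0.    ] [[-0.669  -0.8743]
 [-0.1974  0.0762]
 [-0.2324 -2.0824]
 [ 0.2419 -0.8956]]
hand [ 0.5452  0.2019 -0.0448] [[ 0.138  -2.8995]
 [-1.5113 -2.6258]
 [ 0.09   -3.3428]
 [ 0.4456 -1.3597]]
```

```bash
cat >> h.py <<'E'
from scipy.spatial.transform import Rotation as R
def go(x,y,z,yaw):
    """units from the present pose to TCP x,y,z, pointing down with tool y (closing line) at angle yaw"""
    from bench import telemetry
    s=telemetry.read_state();A=R.from_rotvec(s["tool_rot"])
    c,q=np.cos(yaw),np.sin(yaw)
    T=R.from_matrix(np.array([[-q,c,0],[c,q,0],[0,0,-1.]]).T if 0 else np.column_stack([[-q,c,0],[c,q,0],[0,0,-1.]]))
    d=A.inv().apply(np.array([x,y,z])-s["position"])/.25
    w=(A.inv()*T).as_rotvec()/np.pi
    print("d",np.round(d,4),"a",np.round(w,4),"pos",np.round(s["position"],4),"t",round(s["time_s"],2),"F",np.round(s["wrist_force"],1))
E
python3 - <<'E'
from h import *
go(.575,.135,.32,-.04)
k=get_calibration("wrist");Rw=cv2.Rodrigues(k["rvec"])[0]
from bench import telemetry
s=telemetry.read_state();A=R.from_rotvec(s["tool_rot"])
print("cam in tool",A.inv().apply((-Rw.T@k["tvec"])-s["position"]),"axes cols",(Rw@A.as_matrix()).T.round(2),k["K"][0])
E
```

```text
d [-2.0211 -0.8764 -0.3549] a [-0.     -0.      0.4128] pos [0.162  0.4994 0.2313] t 0.5 F [ 0.6 -0.2  0.5]
cam in tool [ 0.06970684  0.00067518 -0.14332919] axes cols [[ 0.   -0.96 -0.27]
 [ 1.    0.   -0.  ]
 [ 0.   -0.27  0.96]] [353.14095077   0.         273.45147857]
```

Emit:
play_rows:
  targets:
    - {"dx": -0.1, "dy": -0.04, "dz": -0.1, "az": 0.03}
    - {"dx": -0.25, "dy": -0.11, "dz": -0.2, "az": 0.06}
    - {"dx": -0.42, "dy": -0.18, "dz": -0.28, "az": 0.1}
    - {"dx": -0.6, "dy": -0.26, "dz": -0.34, "az": 0.14}
    - {"dx": -0.78, "dy": -0.34, "dz": -0.355, "az": 0.18}
  claw: 1

```text
validation failed for argument at $.ta...
```

```bash
python3 -c "
from h import *
go(.575,.135,.32,-.04)"
```

```text
d [-2.0211 -0.8764 -0.3549] a [-0.     -0.      0.4128] pos [0.162  0.4994 0.2313] t 0.5 F [ 0.6 -0.2  0.5]
```

Every row needs all six numbers.

Emit:
play_rows:
  targets:
    - {"dx": -0.1, "dy": -0.04, "dz": -0.1, "ax": 0, "ay": 0, "az": 0.03}
    - {"dx": -0.25, "dy": -0.11, "dz": -0.2, "ax": 0, "ay": 0, "az": 0.06}
    - {"dx": -0.42, "dy": -0.18, "dz": -0.28, "ax": 0, "ay": 0, "az": 0.1}
    - {"dx": -0.6, "dy": -0.26, "dz": -0.34, "ax": 0, "ay": 0, "az": 0.14}
    - {"dx": -0.78, "dy": -0.34, "dz": -0.355, "ax": 0, "ay": 0, "az": 0.18}
  claw: 1

```text
time_s: 1.0
position: [0.3218, 0.358, 0.3223]
tool_rot: [1.343, 2.839, 0.006]
wrist_force: [1.0, 1.8, -0.6]
gripper_width: 0.998
finger_force: 0.0
```

```bash
python3 -c "
from h import *
go(.575,.135,.32,-.04)"
```

```text
d [-1.332   0.2171  0.0094] a [ 0.0011 -0.0006  0.2315] pos [0.3218 0.358  0.3223] t 1.0 F [ 1.   1.8 -0.6]
```

Emit:
play_rows:
  targets:
    - {"dx": -0.18, "dy": 0.03, "dz": 0, "ax": 0, "ay": 0, "az": 0.045}
    - {"dx": -0.37, "dy": 0.06, "dz": 0, "ax": 0, "ay": 0, "az": 0.09}
    - {"dx": -0.56, "dy": 0.09, "dz": 0, "ax": 0, "ay": 0, "az": 0.135}
    - {"dx": -0.75, "dy": 0.12, "dz": 0, "ax": 0, "ay": 0, "az": 0.18}
    - {"dx": -0.9, "dy": 0.15, "dz": 0, "ax": 0, "ay": 0, "az": 0.22}

```text
time_s: 1.5
position: [0.4945, 0.2074, 0.32]
tool_rot: [2.229, 2.214, 0.0]
wrist_force: [0.4, 0.4, 0.4]
gripper_width: 0.997
finger_force: 0.0
```

```bash
python3 -c "
from h import *
go(.575,.135,.32,-.04)"
```

```text
d [-2.874e-01  3.240e-01  1.000e-04] a [0.0001 0.     0.0106] pos [0.4945 0.2074 0.32  ] t 1.5 F [0.4 0.4 0.4]
```

Emit:
play_rows:
  targets:
    - {"dx": -0.1, "dy": 0.12, "dz": 0, "ax": 0, "ay": 0, "az": 0}
    - {"dx": -0.19, "dy": 0.22, "dz": 0, "ax": 0, "ay": 0, "az": 0}
    - {"dx": -0.23, "dy": 0.28, "dz": 0, "ax": 0, "ay": 0, "az": 0}
    - {"dx": -0.24, "dy": 0.29, "dz": 0, "ax": 0, "ay": 0, "az": 0}

```text
time_s: 1.9
position: [0.5665, 0.1481, 0.319]
tool_rot: [-2.223, -2.219, 0.002]
wrist_force: [-0.4, 0.2, 0.3]
gripper_width: 1.002
finger_force: 0.0
```

```bash
python3 - <<'E'
from h import *
from bench import get_image,look_for
go(.575,.135,.32,-.04)
k=get_calibration("wrist"); im=get_image("wrist"); import pickle; pickle.dump(k,open("k1.pkl","wb"))
cv2.imwrite("pics/w1raw.png",im); cv2.imwrite("pics/w1.png",cv2.resize(im,(784,588)))
for t in("tube","lid_handle","rack"): print(t,[(round(d["score"],2),np.round(d["bbox"],1)) for d in look_for("wrist",t)[:3]])
print(proj(k,[[.5776,.1347,.2135],[.5776,.1347,.1135]]))
E
```

```text
d [-0.0525  0.0339 -0.0039] a [-0.0004  0.0001  0.0121] pos [0.5665 0.1481 0.319 ] t 1.9 F [-0.4  0.2  0.3]
tube [(0.55, array([290.9, 207.7,  20.6,  55.6]))]
lid_handle [(0.56, array([258.9, 122.2, 228.2, 244.3]))]
rack [(0.92, array([274.6, 336.2,  60.8,  70.1]))]
[[288.75166969 219.76272127]
 [284.69516206 188.40758787]]
```

View pics/w1.png

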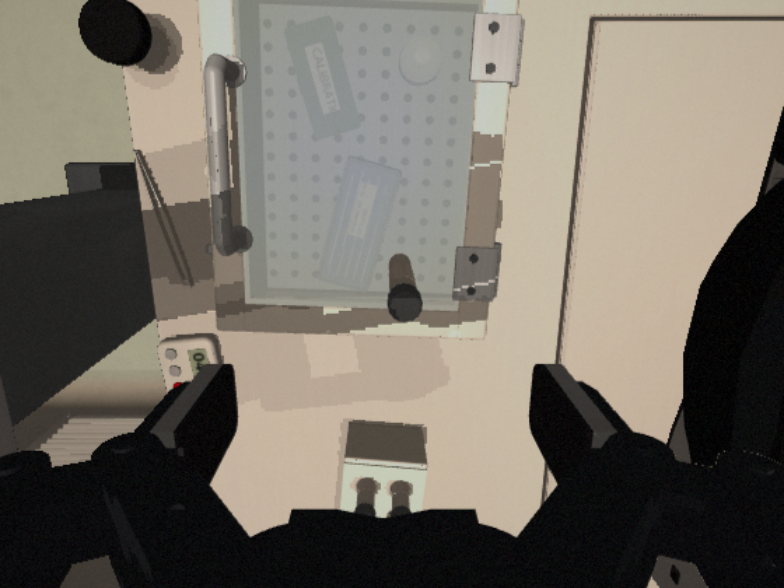

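The wrist view shows the tube's cap at (405,303), its foot at about (401,262), the handle bar running from (216,60) to (226,245), and two rack tubes at (367,483) and (401,486). Next I'll refine the fits using these points.

```bash
sed -i 's/get_calibration(c) for c in {o\[0\] for o in obs}/CAL(c) for c in {o[0] for o in obs}/' h.py; cat >> h.py <<'E'
import pickle
def CAL(c): return pickle.load(open(c,"rb")) if c.endswith("pkl") else get_calibration(c)
E
python3 - <<'E'
from h import *
np.set_printoptions(precision=4,suppress=True)
w=lambda u,v:(u/1.4,v/1.4); W="k1.pkl"
t=[(W,(0,0,.2135),w(405,303)),(W,(0,0,.1135),w(401,262)),("scene",(0,0,.2135),S(336,140)),("scene",(0,0,.1135),S(340,213)),("side",(0,0,.2135),D(233,145)),("side",(0,0,.1135),D(233,255))]
print("tube w",fit(t[:2],[.6,.1,0])[0],"all",*fit(t,[.6,.1,0]))
z=.1135
l=[(W,(-.102,-.127,z),w(217,331)),(W,(.102,-.127,z),w(486,338)),(W,(-.081,.049,.1495),w(216,65)),(W,(-.081,-.049,.1495),w(225,240))]
print("lid w",*fit(l,[.55,.2,0]))
r=[(W,(-.016,.064,.112),w(367,487)),(W,(.016,.064,.112),w(401,487)),(W,(-.039,.094,.064),w(344,462)),(W,(.039,.094,.064),w(427,468))]
print("rack w",*fit(r,[.55,-.16,0]))
E
```

```text
tube w [0.5784 0.1369 0.    ] all [0.5783 0.1367 0.    ] [[ 0.3715  0.7796]
 [-1.0775 -0.6509]
 [-1.1941 -1.0914]
 [-0.7008 -0.154 ]
 [-0.6019 -1.7826]
 [-0.1112 -0.5259]]
lid w [ 0.5476  0.207  -0.0356] [[-0.0424 -0.7896]
 [ 0.7842  0.4034]
 [-0.2113  5.1108]
 [-0.2696 -1.9759]]
rack w [ 0.5599 -0.1272 -0.095 ] [[ -2.1934   3.7435]
 [  0.6965   5.91  ]
 [ -0.3611 -25.0912]
 [  1.016  -24.3442]]
```

```bash
python3 -c "
from h import *
go(.578,.137,.1785,-.035)"
```

```text
d [-0.0539  0.0525  0.5671] a [ 0.0001 -0.0001  0.0116] pos [0.5648 0.1504 0.3203] t 2.1 F [-1.   0.4  0.4]
```

Emit:
play_rows:
  targets:
    - {"dx": -0.054, "dy": 0.052, "dz": 0.1, "ax": 0, "ay": 0, "az": 0.012}
    - {"dx": -0.054, "dy": 0.052, "dz": 0.25, "ax": 0, "ay": 0, "az": 0.012}
    - {"dx": -0.054, "dy": 0.052, "dz": 0.42, "ax": 0, "ay": 0, "az": 0.012}
    - {"dx": -0.054, "dy": 0.052, "dz": 0.53, "ax": 0, "ay": 0, "az": 0.012}
    - {"dx": -0.054, "dy": 0.052, "dz": 0.57, "ax": 0, "ay": 0, "az": 0.012}

```text
time_s: 2.6
position: [0.5764, 0.1369, 0.1742]
tool_rot: [-2.259, -2.179, 0.007]
wrist_force: [0.3, 0.1, -0.3]
gripper_width: 0.999
finger_force: 0.0
```

Emit:
play_rows:
  targets:
    - {"dx": 0, "dy": 0, "dz": 0, "ax": 0, "ay": 0, "az": 0}
    - {"dx": 0, "dy": 0, "dz": 0, "ax": 0, "ay": 0, "az": 0}

```text
time_s: 2.8
position: [0.579, 0.1367, 0.1798]
tool_rot: [2.261, 2.179, 0.004]
wrist_force: [0.1, 0.7, 0.9]
gripper_width: 0.999
finger_force: 0.0
```

```bash
python3 - <<'E'
from h import *
from bench import get_image
go(.578,.137,.1785,-.035)
k=get_calibration("wrist"); pickle.dump(k,open("k2.pkl","wb"))
cv2.imwrite("pics/w2.png",get_image("wrist"))
print(proj(k,[[.578,.137,.2135],[.578,.137,.1135]]))
E
```

```text
d [ 0.0011 -0.0042  0.0054] a [ 0.001  -0.0002 -0.0005] pos [0.579  0.1367 0.1798] t 2.8 F [0.1 0.7 0.9]
[[271.59472819 308.37344726]
 [271.76254155 219.02256275]]
```

View pics/w2.png

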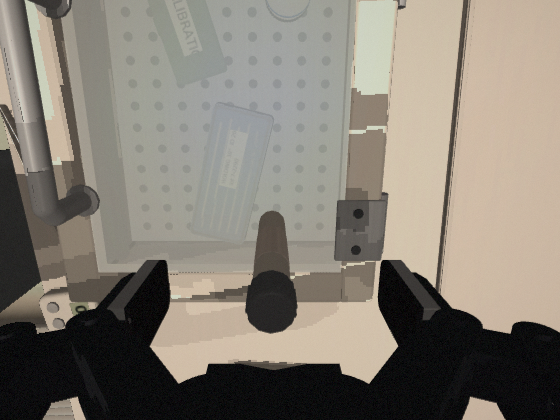

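The cap is centred at (271,308), 0.6 px from the prediction. I'll close the fingers.

Emit:
play_rows:
  targets:
    - {"dx": 0, "dy": 0, "dz": 0, "ax": 0, "ay": 0, "az": 0}
    - {"dx": 0, "dy": 0, "dz": 0, "ax": 0, "ay": 0, "az": 0}
    - {"dx": 0, "dy": 0, "dz": 0, "ax": 0, "ay": 0, "az": 0}
    - {"dx": 0, "dy": 0, "dz": 0, "ax": 0, "ay": 0, "az": 0}
    - {"dx": 0, "dy": 0, "dz": 0, "ax": 0, "ay": 0, "az": 0}
  claw: -1

```text
time_s: 3.35
position: [0.5785, 0.1361, 0.1777]
tool_rot: [2.263, 2.179, 0.0]
wrist_force: [0.3, -0.3, 0.7]
gripper_width: 0.191
finger_force: 58.4
```

Emit:
play_rows:
  targets:
    - {"dx": 0, "dy": 0, "dz": 0, "ax": 0, "ay": 0, "az": 0}
    - {"dx": 0, "dy": 0, "dz": 0, "ax": 0, "ay": 0, "az": 0}
    - {"dx": 0, "dy": 0, "dz": 0, "ax": 0, "ay": 0, "az": 0}

```text
time_s: 3.65
position: [0.5785, 0.1361, 0.1777]
tool_rot: [2.262, 2.179, 0.001]
wrist_force: [-0.2, 0.1, 1.4]
gripper_width: 0.19
finger_force: 58.3
```

```bash
python3 -c "
from h import *
p=world([.5576,-.1589,-.06],[[-.016,-.032,0]])[0];print(p)
go(p[0],p[1],.21,-.06)"
```

```text
[ 0.53970994 -0.18988299  0.        ]
d [-1.3089 -0.1065 -0.1296] a [ 0.0001 -0.      0.0072] pos [0.5785 0.1361 0.1777] t 3.65 F [-0.2  0.1  1.4]
```

Emit:
play_rows:
  targets:
    - {"dx": 0, "dy": 0, "dz": -0.05, "ax": 0, "ay": 0, "az": 0}
    - {"dx": 0, "dy": 0, "dz": -0.14, "ax": 0, "ay": 0, "az": 0}
    - {"dx": 0, "dy": 0, "dz": -0.22, "ax": 0, "ay": 0, "az": 0}
    - {"dx": -0.08, "dy": 0, "dz": -0.28, "ax": 0, "ay": 0, "az": 0}
    - {"dx": -0.2, "dy": 0, "dz": -0.28, "ax": 0, "ay": 0, "az": 0}

```text
time_s: 4.15
position: [0.5773, 0.0868, 0.2512]
tool_rot: [2.258, 2.18, 0.007]
wrist_force: [-0.0, -0.8, -0.7]
gripper_width: 0.187
finger_force: 58.4
```

Emit:
play_rows:
  targets:
    - {"dx": -0.14, "dy": -0.01, "dz": 0, "ax": 0, "ay": 0, "az": 0}
    - {"dx": -0.28, "dy": -0.03, "dz": 0, "ax": 0, "ay": 0, "az": 0}
    - {"dx": -0.43, "dy": -0.05, "dz": 0, "ax": 0, "ay": 0, "az": 0.002}
    - {"dx": -0.58, "dy": -0.06, "dz": 0, "ax": 0, "ay": 0, "az": 0.004}
    - {"dx": -0.73, "dy": -0.08, "dz": 0, "ax": 0, "ay": 0, "az": 0.007}

```text
time_s: 4.65
position: [0.5495, -0.0969, 0.2483]
tool_rot: [2.286, 2.154, 0.001]
wrist_force: [1.1, -0.3, -0.3]
gripper_width: 0.188
finger_force: 58.4
```

Emit:
play_rows:
  targets:
    - {"dx": -0.14, "dy": -0.01, "dz": 0.02, "ax": 0, "ay": 0, "az": 0}
    - {"dx": -0.26, "dy": -0.02, "dz": 0.06, "ax": 0, "ay": 0, "az": 0}
    - {"dx": -0.34, "dy": -0.025, "dz": 0.12, "ax": 0, "ay": 0, "az": 0}
    - {"dx": -0.38, "dy": -0.025, "dz": 0.15, "ax": 0, "ay": 0, "az": 0}
    - {"dx": -0.38, "dy": -0.025, "dz": 0.15, "ax": 0, "ay": 0, "az": 0}

```text
time_s: 5.15
position: [0.5374, -0.1905, 0.209]
tool_rot: [-2.286, -2.151, 0.001]
wrist_force: [-0.4, 1.2, -0.2]
gripper_width: 0.188
finger_force: 58.4
```

Emit:
play_rows:
  targets:
    - {"dx": 0, "dy": 0, "dz": 0, "ax": 0, "ay": 0, "az": 0}
    - {"dx": 0, "dy": 0, "dz": 0, "ax": 0, "ay": 0, "az": 0}

```text
time_s: 5.35
position: [0.5385, -0.189, 0.2111]
tool_rot: [2.284, 2.155, 0.001]
wrist_force: [-0.1, 0.9, -0.9]
gripper_width: 0.191
finger_force: 58.4
```

```bash
python3 - <<'E'
from h import *
from bench import get_image
go(.5397,-.1899,.21,-.06)
k=get_calibration("wrist"); pickle.dump(k,open("k3.pkl","wb"))
im=get_image("wrist");cv2.imwrite("pics/w3raw.png",im);cv2.imwrite("pics/w3.png",cv2.resize(im,(784,588),interpolation=cv2.INTER_CUBIC))
P=[(x,y,.064) for x in(-.016,.016) for y in (.032,0,-.032)]
print((proj(k,world([.5576,-.1589,-.06],P))*1.4).round(0))
E
```

```text
d [-0.0034  0.0049  0.0044] a [0.0005 0.0001 0.0007] pos [ 0.5385 -0.189   0.2111] t 5.35 F [-0.1  0.9 -0.9]
[[385. 157.]
 [385. 213.]
 [385. 266.]
 [441. 157.]
 [440. 213.]
 [438. 266.]]
```

View pics/w3.png

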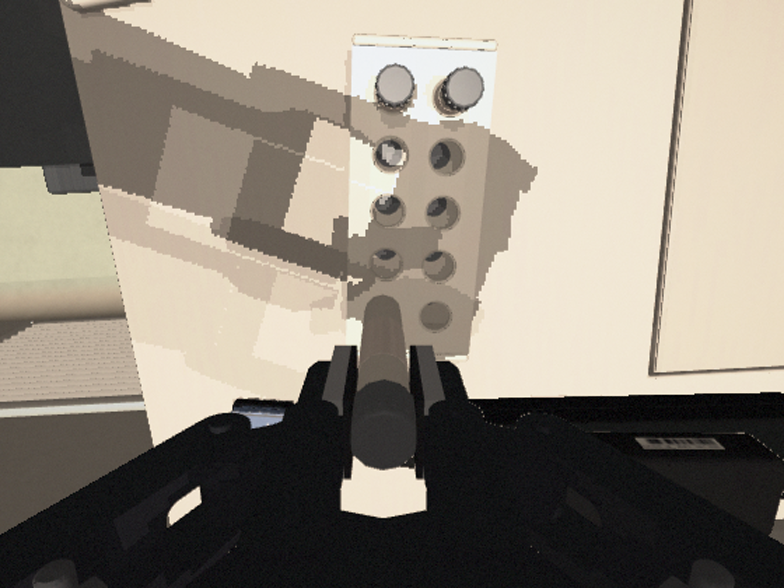

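The holes show at (390,154), (388,210), (386,264) and (447,156), (443,213), (438,266), (434,316). The held tube's foot is near (381,310). I'll refit the rack.

```bash
python3 - <<'E'
from h import *
np.set_printoptions(precision=4,suppress=True)
w=lambda u,v:(u/1.4,v/1.4); W="k3.pkl"
o=[(W,(x,y,.064),w(u,v)) for x,y,u,v in[(-.016,.032,390,154),(-.016,0,388,210),(-.016,-.032,386,264),(.016,.032,447,156),(.016,0,443,213),(.016,-.032,438,266),(.016,-.064,434,316)]]
p,r=fit(o,[.5576,-.1589,-.06]);print(p,r)
q=world(p,[[-.016,-.032,0]])[0];print(q)
k=CAL(W)
print("tube pred foot,cap",proj(k,[[.5385,-.189,.146],[.5385,-.189,.246]])*1.4)
go(q[0],q[1],.145,p[2])
E
```

```text
[ 0.5594 -0.1582 -0.1022] [[ 0.4531 -0.0417]
 [-0.0389  0.2855]
 [-0.4184 -0.3209]
 [-0.1311  0.3937]
 [-0.4004 -0.1139]
 [ 0.2276 -0.1159]
 [ 0.3085 -0.1261]]
[ 0.5402 -0.1884  0.    ]
tube pred foot,cap [[383.0754 307.9936]
 [384.1797 435.6602]]
d [0.0029 0.0061 0.264 ] a [0.0005 0.0001 0.0141] pos [ 0.5385 -0.189   0.211 ] t 5.4 F [-0.2  0.4  1.1]
```

Emit:
play_rows:
  targets:
    - {"dx": 0.003, "dy": 0.007, "dz": 0.08, "ax": 0, "ay": 0, "az": 0.007}
    - {"dx": 0.003, "dy": 0.007, "dz": 0.2, "ax": 0, "ay": 0, "az": 0.007}
    - {"dx": 0.003, "dy": 0.007, "dz": 0.27, "ax": 0, "ay": 0, "az": 0.007}
    - {"dx": 0.003, "dy": 0.007, "dz": 0.29, "ax": 0, "ay": 0, "az": 0.007}
    - {"dx": 0.003, "dy": 0.007, "dz": 0.29, "ax": 0, "ay": 0, "az": 0.007}

```text
time_s: 5.9
position: [0.5398, -0.1888, 0.1375]
tool_rot: [-2.309, -2.13, 0.0]
wrist_force: [0.4, 0.6, 0.4]
gripper_width: 0.191
finger_force: 58.4
```

Emit:
play_rows:
  targets:
    - {"dx": 0, "dy": 0, "dz": 0, "ax": 0, "ay": 0, "az": 0}
    - {"dx": 0, "dy": 0, "dz": 0, "ax": 0, "ay": 0, "az": 0}

```text
time_s: 6.1
position: [0.5404, -0.1895, 0.1391]
tool_rot: [2.308, 2.128, 0.002]
wrist_force: [0.7, -0.2, -0.3]
gripper_width: 0.189
finger_force: 58.4
```

```bash
python3 - <<'E'
from h import *
from bench import get_image
go(.5402,-.1884,.132,-.08)
k=get_calibration("wrist"); pickle.dump(k,open("k4.pkl","wb"))
im=get_image("wrist");cv2.imwrite("pics/w4raw.png",im);cv2.imwrite("pics/w4.png",cv2.resize(im[130:330,190:360],None,fx=3,fy=3,interpolation=cv2.INTER_CUBIC))
P=[(x,y,.064) for x in(-.016,.016) for y in (.032,0,-.032,-.064)]
print(((proj(k,world([.5594,-.1582,-.102],P))-[190,130])*3).round(0))
from bench import telemetry
p=telemetry.read_state()["position"]
print(((proj(k,[p+[0,0,-.065],p+[0,0,.035]])-[190,130])*3).round(0))
E
```

```text
d [ 0.0041 -0.0014  0.0285] a [ 0.0008  0.0002 -0.0004] pos [ 0.5404 -0.1895  0.1391] t 6.1 F [ 0.7 -0.2 -0.3]
[[256. -56.]
 [252. 104.]
 [249. 250.]
 [246. 386.]
 [416. -52.]
 [406. 107.]
 [397. 253.]
 [388. 389.]]
[[250. 269.]
 [253. 543.]]
```

View pics/w4.png

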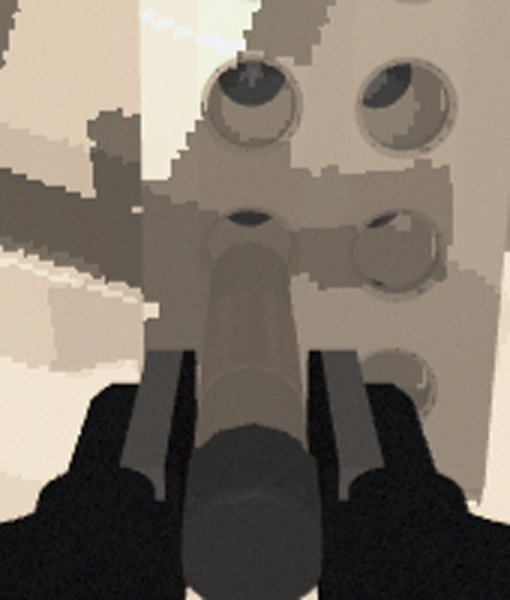

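The foot is about 1–2 mm too far toward -y relative to the hole, and centred in x. I'll shift it +1.4 mm in y and lower it gently.

Emit:
play_rows:
  targets:
    - {"dx": 0.0055, "dy": 0, "dz": 0, "ax": 0, "ay": 0, "az": 0}
    - {"dx": 0.0055, "dy": 0, "dz": 0.02, "ax": 0, "ay": 0, "az": 0}
    - {"dx": 0.0055, "dy": 0, "dz": 0.04, "ax": 0, "ay": 0, "az": 0}
    - {"dx": 0.0055, "dy": 0, "dz": 0.06, "ax": 0, "ay": 0, "az": 0}
    - {"dx": 0.0055, "dy": 0, "dz": 0.07, "ax": 0, "ay": 0, "az": 0}

```text
time_s: 6.65
position: [0.5395, -0.1878, 0.1189]
tool_rot: [-2.309, -2.128, 0.001]
wrist_force: [0.3, 0.7, -0.7]
gripper_width: 0.189
finger_force: 58.4
```

It's in the hole with no contact force. Lowering further.

Emit:
play_rows:
  targets:
    - {"dx": 0, "dy": 0, "dz": 0.03, "ax": 0, "ay": 0, "az": 0}
    - {"dx": 0, "dy": 0, "dz": 0.065, "ax": 0, "ay": 0, "az": 0}
    - {"dx": 0, "dy": 0, "dz": 0.1, "ax": 0, "ay": 0, "az": 0}
    - {"dx": 0, "dy": 0, "dz": 0.13, "ax": 0, "ay": 0, "az": 0}
    - {"dx": 0, "dy": 0, "dz": 0.145, "ax": 0, "ay": 0, "az": 0}

```text
time_s: 7.15
position: [0.5394, -0.1877, 0.0823]
tool_rot: [-2.309, -2.128, 0.001]
wrist_force: [0.1, 0.1, 0.1]
gripper_width: 0.187
finger_force: 58.4
```

Emit:
play_rows:
  targets:
    - {"dx": 0, "dy": 0, "dz": 0.005, "ax": 0, "ay": 0, "az": 0}
    - {"dx": 0, "dy": 0, "dz": 0.01, "ax": 0, "ay": 0, "az": 0}
    - {"dx": 0, "dy": 0, "dz": 0.013, "ax": 0, "ay": 0, "az": 0}
    - {"dx": 0, "dy": 0, "dz": 0.013, "ax": 0, "ay": 0, "az": 0}

```text
time_s: 7.55
position: [0.54, -0.188, 0.0807]
tool_rot: [2.31, 2.129, 0.0]
wrist_force: [-0.8, -0.0, 0.2]
gripper_width: 0.192
finger_force: 58.4
```

Emit:
play_rows:
  targets:
    - {"dx": 0, "dy": 0, "dz": 0.004, "ax": 0, "ay": 0, "az": 0}
    - {"dx": 0, "dy": 0, "dz": 0.008, "ax": 0, "ay": 0, "az": 0}
    - {"dx": 0, "dy": 0, "dz": 0.012, "ax": 0, "ay": 0, "az": 0}
    - {"dx": 0, "dy": 0, "dz": 0.012, "ax": 0, "ay": 0, "az": 0}

```text
time_s: 7.95
position: [0.5397, -0.1879, 0.0772]
tool_rot: [-2.31, -2.129, 0.0]
wrist_force: [-0.1, -0.3, -0.6]
gripper_width: 0.191
finger_force: 58.4
```

Emit:
play_rows:
  targets:
    - {"dx": 0, "dy": 0, "dz": 0.003, "ax": 0, "ay": 0, "az": 0}
    - {"dx": 0, "dy": 0, "dz": 0.005, "ax": 0, "ay": 0, "az": 0}
    - {"dx": 0, "dy": 0, "dz": 0.005, "ax": 0, "ay": 0, "az": 0}

```text
time_s: 8.25
position: [0.5399, -0.1879, 0.0762]
tool_rot: [2.31, 2.129, 0.0]
wrist_force: [-0.1, -0.4, 0.4]
gripper_width: 0.193
finger_force: 58.5
```

Emit:
play_rows:
  targets:
    - {"dx": 0, "dy": 0, "dz": 0, "ax": 0, "ay": 0, "az": 0}
    - {"dx": 0, "dy": 0, "dz": 0, "ax": 0, "ay": 0, "az": 0}
    - {"dx": 0, "dy": 0, "dz": 0, "ax": 0, "ay": 0, "az": 0}
    - {"dx": 0, "dy": 0, "dz": 0, "ax": 0, "ay": 0, "az": 0}
    - {"dx": 0, "dy": 0, "dz": 0, "ax": 0, "ay": 0, "az": 0}
  claw: 0.3

```text
time_s: 8.75
position: [0.5398, -0.1879, 0.0762]
tool_rot: [-2.31, -2.129, -0.0]
wrist_force: [-0.7, -0.1, 0.5]
gripper_width: 0.651
finger_force: 0.0
```

Emit:
play_rows:
  targets:
    - {"dx": 0, "dy": 0, "dz": -0.05, "ax": 0, "ay": 0, "az": 0}
    - {"dx": 0, "dy": 0, "dz": -0.17, "ax": 0, "ay": 0, "az": 0}
    - {"dx": 0, "dy": 0, "dz": -0.33, "ax": 0, "ay": 0, "az": 0}
    - {"dx": 0, "dy": 0, "dz": -0.5, "ax": 0, "ay": 0, "az": 0}
    - {"dx": 0.06, "dy": 0, "dz": -0.65, "ax": 0, "ay": 0, "az": 0}

```text
time_s: 9.25
position: [0.5408, -0.174, 0.2421]
tool_rot: [2.31, 2.126, 0.001]
wrist_force: [0.7, -0.5, 0.1]
gripper_width: 0.65
finger_force: 0.0
```

```bash
python3 - <<'E'
from h import *
from bench import get_image
im=get_image("wrist");cv2.imwrite("pics/w5raw.png",im)
s=get_image("scene");cv2.imwrite("pics/s5.png",s)
a=cv2.resize(s[190:270,280:380],(500,400),interpolation=cv2.INTER_CUBIC)
b=cv2.resize(im,None,fx=.5,fy=.5)
b=cv2.copyMakeBorder(b,0,400-b.shape[0],0,0,cv2.BORDER_CONSTANT)
cv2.imwrite("pics/m5.png",np.hstack([a,b]))
p=world([.5465,.2035,-.0355],[[-.081,0,.1495]])[0];print(p)
go(p[0],p[1],.26,-.035)
E
```

```text
[0.46555103 0.2063749  0.1495    ]
d [ 1.486  -0.4298 -0.0617] a [ 0.0039  0.0011 -0.0144] pos [ 0.5431 -0.1726  0.247 ] t 9.35 F [1.  0.2 0.3]
```

View pics/m5.png

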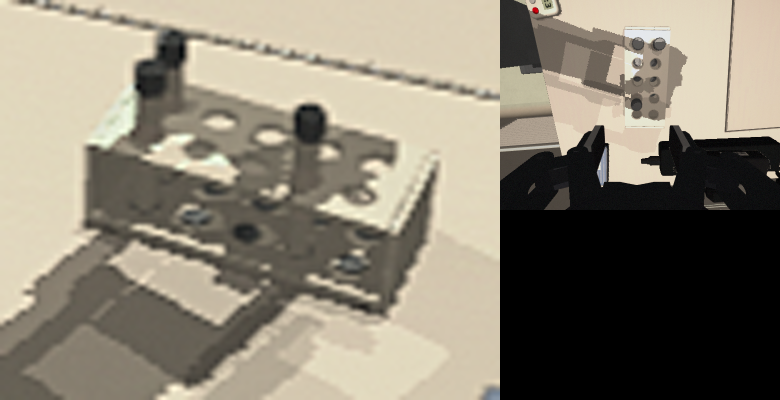

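The tube is seated upright and projects the same height as its neighbours. Next is the handle.

Emit:
play_rows:
  targets:
    - {"dx": 0.15, "dy": -0.04, "dz": -0.06, "ax": 0, "ay": 0, "az": 0}
    - {"dx": 0.33, "dy": -0.09, "dz": -0.06, "ax": 0, "ay": 0, "az": 0}
    - {"dx": 0.51, "dy": -0.14, "dz": -0.06, "ax": 0, "ay": 0, "az": -0.007}
    - {"dx": 0.69, "dy": -0.19, "dz": -0.06, "ax": 0, "ay": 0, "az": -0.014}
    - {"dx": 0.87, "dy": -0.24, "dz": -0.06, "ax": 0, "ay": 0, "az": -0.014}

```text
time_s: 9.85
position: [0.4981, 0.0503, 0.2541]
tool_rot: [2.262, 2.18, 0.001]
wrist_force: [1.1, 0.9, -0.2]
gripper_width: 0.651
finger_force: 0.0
```

Emit:
play_rows:
  targets:
    - {"dx": 0.16, "dy": -0.05, "dz": 0, "ax": 0, "ay": 0, "az": 0}
    - {"dx": 0.32, "dy": -0.1, "dz": 0, "ax": 0, "ay": 0, "az": 0}
    - {"dx": 0.42, "dy": -0.14, "dz": 0, "ax": 0, "ay": 0, "az": 0}
    - {"dx": 0.46, "dy": -0.16, "dz": 0, "ax": 0, "ay": 0, "az": 0}
    - {"dx": 0.46, "dy": -0.16, "dz": 0, "ax": 0, "ay": 0, "az": 0}

```text
time_s: 10.35
position: [0.4628, 0.1658, 0.254]
tool_rot: [2.26, 2.182, 0.0]
wrist_force: [0.2, -0.8, -0.1]
gripper_width: 0.65
finger_force: 0.0
```

```bash
python3 - <<'E'
from h import *
from bench import get_image
go(.4655,.2064,.26,-.035)
k=get_calibration("wrist"); pickle.dump(k,open("k6.pkl","wb"))
im=get_image("wrist");cv2.imwrite("pics/w6.png",im)
print(proj(k,world([.5465,.2035,-.0355],[[-.081,.055,.1495],[-.081,0,.1495],[-.081,-.055,.1495],[-.102,-.127,.1135],[.102,-.127,.1135]])).round(0))
E
```

```text
d [ 0.1627  0.005  -0.0242] a [ 0.0001 -0.     -0.0001] pos [0.4628 0.1658 0.254 ] t 10.35 F [ 0.2 -0.8 -0.1]
[[276.  62.]
 [276. 147.]
 [275. 221.]
 [251. 285.]
 [479. 285.]]
```

View pics/w6.png

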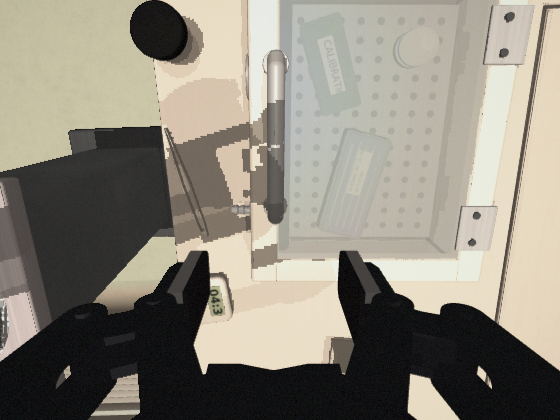

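The bar runs from (275,55) to (275,220), as predicted. Descending onto it.

Emit:
play_rows:
  targets:
    - {"dx": 0.08, "dy": 0.01, "dz": 0, "ax": 0, "ay": 0, "az": 0}
    - {"dx": 0.155, "dy": 0.01, "dz": 0.05, "ax": 0, "ay": 0, "az": 0}
    - {"dx": 0.165, "dy": 0.01, "dz": 0.17, "ax": 0, "ay": 0, "az": 0}
    - {"dx": 0.165, "dy": 0.01, "dz": 0.3, "ax": 0, "ay": 0, "az": 0}
    - {"dx": 0.165, "dy": 0.01, "dz": 0.4, "ax": 0, "ay": 0, "az": 0}

```text
time_s: 10.9
position: [0.4675, 0.2046, 0.1517]
tool_rot: [-2.264, -2.177, 0.003]
wrist_force: [-0.2, 0.6, -0.4]
gripper_width: 0.652
finger_force: 0.0
```

Emit:
play_rows:
  targets:
    - {"dx": 0, "dy": 0, "dz": 0.05, "ax": 0, "ay": 0, "az": 0}
    - {"dx": 0, "dy": 0, "dz": 0.08, "ax": 0, "ay": 0, "az": 0}
    - {"dx": 0, "dy": 0, "dz": 0.09, "ax": 0, "ay": 0, "az": 0}
    - {"dx": 0, "dy": 0, "dz": 0.09, "ax": 0, "ay": 0, "az": 0}

```text
time_s: 11.3
position: [0.4679, 0.2061, 0.1321]
tool_rot: [2.263, 2.179, 0.002]
wrist_force: [0.7, -0.5, 0.4]
gripper_width: 0.649
finger_force: 0.0
```

```bash
python3 -c "
from h import *
go(.4655,.207,.131,-.035)"
```

```text
d [ 0.0033 -0.0097  0.0045] a [ 0.0004 -0.0002 -0.0009] pos [0.4679 0.2061 0.1321] t 11.3 F [ 0.7 -0.5  0.4]
```

Emit:
play_rows:
  targets:
    - {"dx": 0, "dy": -0.006, "dz": 0.003, "ax": 0, "ay": 0, "az": 0}
    - {"dx": 0, "dy": -0.006, "dz": 0.003, "ax": 0, "ay": 0, "az": 0}
    - {"dx": 0, "dy": -0.006, "dz": 0.003, "ax": 0, "ay": 0, "az": 0}

```text
time_s: 11.6
position: [0.466, 0.2064, 0.1311]
tool_rot: [2.262, 2.18, 0.002]
wrist_force: [-0.4, 0.4, -0.2]
gripper_width: 0.652
finger_force: 0.0
```

Emit:
play_rows:
  targets:
    - {"dx": 0, "dy": 0, "dz": 0, "ax": 0, "ay": 0, "az": 0}
    - {"dx": 0, "dy": 0, "dz": 0, "ax": 0, "ay": 0, "az": 0}
    - {"dx": 0, "dy": 0, "dz": 0, "ax": 0, "ay": 0, "az": 0}
    - {"dx": 0, "dy": 0, "dz": 0, "ax": 0, "ay": 0, "az": 0}
    - {"dx": 0, "dy": 0, "dz": 0, "ax": 0, "ay": 0, "az": 0}
  claw: -1

```text
time_s: 12.1
position: [0.4656, 0.2063, 0.1307]
tool_rot: [-2.262, -2.179, 0.0]
wrist_force: [-4.1, -0.6, 3.1]
gripper_width: 0.12
finger_force: 58.4
```

Emit:
play_rows:
  targets:
    - {"dx": 0, "dy": 0, "dz": 0, "ax": 0, "ay": 0, "az": 0}
    - {"dx": 0, "dy": 0, "dz": 0, "ax": 0, "ay": 0, "az": 0}

```text
time_s: 12.3
position: [0.4656, 0.2063, 0.1306]
tool_rot: [-2.262, -2.179, 0.0]
wrist_force: [-4.3, -0.5, 3.7]
gripper_width: 0.116
finger_force: 58.6
```

Gripped. Pulling slowly along the hinge arc.

Emit:
play_rows:
  targets:
    - {"dx": 0, "dy": 0.0006, "dz": -0.0035, "ax": 0.0015, "ay": 0, "az": 0}
    - {"dx": 0, "dy": 0.0012, "dz": -0.0075, "ax": 0.0032, "ay": 0, "az": 0}
    - {"dx": 0, "dy": 0.0018, "dz": -0.011, "ax": 0.0048, "ay": 0, "az": 0}
    - {"dx": 0, "dy": 0.0024, "dz": -0.015, "ax": 0.0064, "ay": 0, "az": 0}

```text
time_s: 12.7
position: [0.4654, 0.2062, 0.1317]
tool_rot: [-2.25, -2.168, 0.027]
wrist_force: [0.7, 4.9, -18.0]
gripper_width: 0.115
finger_force: 58.3
```

Emit:
play_rows:
  targets:
    - {"dx": 0, "dy": 0.0006, "dz": -0.0035, "ax": 0.0015, "ay": 0, "az": 0}
    - {"dx": 0, "dy": 0.0012, "dz": -0.0075, "ax": 0.0032, "ay": 0, "az": 0}
    - {"dx": 0, "dy": 0.0018, "dz": -0.011, "ax": 0.0048, "ay": 0, "az": 0}
    - {"dx": 0, "dy": 0.0024, "dz": -0.015, "ax": 0.0064, "ay": 0, "az": 0}

```text
time_s: 13.1
position: [0.4673, 0.2062, 0.139]
tool_rot: [-2.242, -2.159, 0.043]
wrist_force: [-2.7, 1.0, -6.9]
gripper_width: 0.117
finger_force: 59.4
```

Emit:
play_rows:
  targets:
    - {"dx": 0, "dy": 0.0006, "dz": -0.0035, "ax": 0.0015, "ay": 0, "az": 0}
    - {"dx": 0, "dy": 0.0012, "dz": -0.0075, "ax": 0.0032, "ay": 0, "az": 0}
    - {"dx": 0, "dy": 0.0018, "dz": -0.011, "ax": 0.0048, "ay": 0, "az": 0}
    - {"dx": 0, "dy": 0.0024, "dz": -0.015, "ax": 0.0064, "ay": 0, "az": 0}

```text
time_s: 13.5
position: [0.4681, 0.2062, 0.1426]
tool_rot: [-2.231, -2.149, 0.063]
wrist_force: [-4.2, 0.5, -2.6]
gripper_width: 0.119
finger_force: 59.9
```

Emit:
play_rows:
  targets:
    - {"dx": 0, "dy": 0.001, "dz": -0.006, "ax": 0.0025, "ay": 0, "az": 0}
    - {"dx": 0, "dy": 0.003, "dz": -0.012, "ax": 0.005, "ay": 0, "az": 0}
    - {"dx": 0, "dy": 0.004, "dz": -0.018, "ax": 0.0075, "ay": 0, "az": 0}
    - {"dx": 0, "dy": 0.006, "dz": -0.024, "ax": 0.01, "ay": 0, "az": 0}
    - {"dx": 0, "dy": 0.006, "dz": -0.024, "ax": 0.01, "ay": 0, "az": 0}

```text
time_s: 14.0
position: [0.4694, 0.2062, 0.148]
tool_rot: [-2.213, -2.132, 0.099]
wrist_force: [-7.7, 1.9, -1.3]
gripper_width: 0.112
finger_force: 60.0
```

Emit:
play_rows:
  targets:
    - {"dx": 0, "dy": 0, "dz": 0, "ax": 0, "ay": 0, "az": 0}
    - {"dx": 0, "dy": 0, "dz": 0, "ax": 0, "ay": 0, "az": 0}
    - {"dx": 0, "dy": 0, "dz": 0, "ax": 0, "ay": 0, "az": 0}

```text
time_s: 14.3
position: [0.4694, 0.2062, 0.1479]
tool_rot: [-2.213, -2.132, 0.099]
wrist_force: [-7.1, 0.3, -1.9]
gripper_width: 0.119
finger_force: 60.0
```

```bash
python3 - <<'E'
from h import *
from bench import get_image,telemetry
s=telemetry.read_state();M=R.from_rotvec(s["tool_rot"]).as_matrix()
g=s["position"]-.019*M[:,2];print(s["position"],g,s["wrist_force"],"tilt",np.arcsin(M[0,2]))
a=get_image("side")[150:330,180:320];b=get_image("scene")[130:270,140:300]
f=lambda i:cv2.resize(i,(395,int(i.shape[0]*395/i.shape[1])),interpolation=cv2.INTER_CUBIC)
a,b=f(a),f(b);h=max(len(a),len(b));p=lambda i:cv2.copyMakeBorder(i,0,h-len(i),0,0,0)
cv2.imwrite("pics/f.png",np.hstack([p(a),p(b)]))
E
```

```text
[0.46936658 0.20617432 0.14786598] [0.47112719 0.20610889 0.16678412] [-7.09375307  0.33262778 -1.86528594] tilt -0.09279649851536236
```

View pics/f.png

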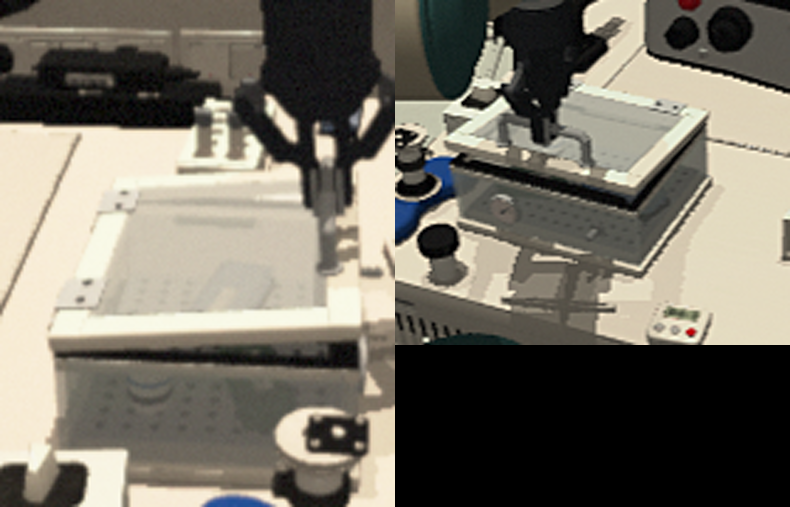

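The lid is ajar at about 0.093 rad, roughly a 19 mm gap. It is steady and still held by the handle, and the bench is otherwise as it was.

```bash
python3 -c "
from bench import ctrl
print(ctrl.close_job())"
```

```text
the job is handed in; nothing more can be done
None
```

The job is handed in: the tube stands in a free rack hole (front row, y = -32 mm) and has been released, and the arm is holding the lid by its handle about 19 mm open at the front.

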